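Clear the fallen bottle and restart the capsule counter

TASK

A bottle has fallen over on the counter's bottle track and blocks the row. Take it off and lay it gently, without letting it drop, in the empty steel tray; then slide the three standing bottles along the track, without lifting or tipping any of them, until the row is closed up and its first bottle is against the end stop under the funnel. Then press the flat start button, not the mushroom stop button; leave everything else where it is.

Things in the scene. Friction and masses are not known exactly. Their poses are not given: they have to be found in the camera images.
- track: Fixed stainless bottle track. Origin on the table below its centre line; y runs along it to the end stop, z up. Flat deck at z = 30 mm from y = -300 mm (open infeed end) to the stop face at y = +200 mm. Lane lips at x = +-28 mm, 2 mm thick, rise 8 mm above the deck (54 mm clear between); outside them the bed goes on level with the deck to x = +-50 mm. Pushing the row needs 1 to 4 N.
- fill_point (a point): Point on the deck below the funnel: where the centre of the first bottle's base is when it touches the end stop (track x = 0, y = +176 mm, z = 30 mm). The stop is a plate 60 mm wide, rising 45 mm above the deck. A small photocell stands beside it at track x = +58, y = +215 mm.
- funnel (a point): Centre of the outlet of the filling funnel, 97 mm above fill_point: outlet 28 mm wide, 12 mm above the bottle mouths; it widens upwards to 90 mm across at 190 to 210 mm above the table. Its column stands behind the stop and a chute rises from it away to the left.
- infeed_end (a point): Middle of the deck's open end (track y = -300 mm, z = 30 mm), where bottles are put on; no wall there, free room above and behind.
- fallen: The fallen bottle: open amber glass, 48 mm diameter, 85 mm long (36 mm neck over the last 15 mm), about 90 g, lying in the lane between row and end stop, roughly along the track, mouth to the stop, clear of the funnel. Origin: on its axis, halfway along, 24 mm above the deck; its y axis points to the mouth; it can roll a few mm sideways.
- row_lead: Open amber glass bottle, 48 mm diameter, 85 mm tall (straight sides to 60 mm, then a 36 mm neck), about 90 g, standing upright on the track: first of the row of three, nearest the end stop and the fallen bottle. Origin: centre of its base, z up. Gaps in the row are at most 35 mm at the start.
- row_mid: Open amber glass bottle, 48 mm diameter, 85 mm tall (straight sides to 60 mm, then a 36 mm neck), about 90 g, standing upright on the track: middle one of the row of three, behind the first. Origin: centre of its base, z up. Gaps in the row are at most 35 mm at the start.
- row_last: Open amber glass bottle, 48 mm diameter, 85 mm tall (straight sides to 60 mm, then a 36 mm neck), about 90 g, standing upright on the track: last of the row of three, nearest the infeed end. Origin: centre of its base, z up. Gaps in the row are at most 35 mm at the start.
- reject_tray: The empty steel tray, fixed: 150 mm (its x) by 180 mm (its y), 30 mm high, walls and floor 3 mm, open on top. Origin: centre of its underside. It stands beyond the track, on the left or on the right.
- caps_tray: The other steel tray, same size, fixed, filled with white screw caps. Not to be used. Origin: centre of its underside.
- control_box: Grey control box, fixed, 125 mm (its x) by 72 mm (its y), 45 mm high, on the table at the right of the track. On its top: the flat start button at x = -30 mm and the mushroom-headed stop button at x = +32 mm (40 mm head, top about 74 mm above the table). Origin: centre of its underside.
- start_top (a point): Centre of the top face of the flat round start button (32 mm diameter, black, in an aluminium collar on the control box); it moves with the button.
- start (a joint): Travel of the start button: 0 out, 0.006 m fully down, against a spring of about 5 N; it springs back. It counts as pressed beyond 0.004 m.
- halt (a joint): Travel of the mushroom stop button: 0 out, up to 0.006 m down. Not to be pressed.
- spare_bottle: A spare empty amber bottle, 48 mm x 85 mm, standing between the two trays. Bystander. Origin: centre of its base.
- loose_cap: White screw cap, 42 mm x 16 mm, lying on the table on the robot's side of the track. Bystander. Origin: centre of its underside.
- spatula: Spatula, 190 mm long, lying at the left on the robot's side of the track. Bystander.
- white_jar: White plastic jar, 68 mm x 105 mm, standing at the left. Bystander.
- brush: Brush, 180 mm long, lying at the right. Bystander.
- wrench: Wrench, 150 mm long, lying at the far left. Bystander.

How it is judged:
By the outcome, as a careful person would: the job done as asked, in the order asked, and still so for the second after the job is handed in, with the robot touching nothing.
It also fails if it takes over 64 s, if anything falls off the work surface, if the arm or the gripper's body presses on something with over 40 N, if the wrist force passes 120 N, or if a joint passes its speed limit or range.

ROBOT

A 6-joint arm with a two-finger parallel gripper is mounted at the origin on the work surface. World frame = base frame: x ahead of the robot, y to its left, z up, the work surface at z = 0. Lengths are in mm, angles in degrees, forces in N, time in s.
With the tool pointing down it reaches from about 225 to 875 mm from the base axis. Payload 3.4 kg.
Tool frame: the origin (TCP) lies on the centre line of the jaws, within the pads' length; the fingertips stand arm.tips_ahead ahead of it and the grasp point (between the pads) lies 6 mm ahead of it (arm.tips_ahead is the distance from the TCP to the fingertips, in mm); z points along the fingers, y is the line along which they close (so a half turn about z gives the same grasp; the last joint's range is limited). The gripper opens to 85 mm and grips with 20 to 120 N. Pads are 22 mm wide; open, the fingers measure 114 mm over their backs; the gripper's body (76 mm by 85 mm) begins 54 mm behind the grasp point. The pads swing forward as they close: fully open they stand 13 mm farther back than shut.
Start: joints at [68.87, 15.808, 86.224, -0, 77.962, -6.933], TCP at [141.046, 557.464, 256.328] pointing down, gripper open.
Joint ranges: [-165.64, 165.64], [-43.16, 119.46], [12.63, 154.43], [-67.54, 247.53], [6.08, 155.33], [-154.97, 154.97]. Speed limits (degrees/s): [147.25, 147.25, 180, 180, 180, 180].

INTERFACE

Orientations are given as [roll, pitch, yaw] about the fixed x, y, z axes, in that order (R = Rz(yaw) Ry(pitch) Rx(roll)).
In Python, from rig import get_obs, eyes, job, find_in, tip_of, arm gives the robot as it stands.
- The arm moves only by the tool carry_out, never from a script. Its arguments are lists of equal length, an entry for each row: "jaw": the opening, from -1 (shut) to 1 (fully open); "slide": the shift along the tool's x, y, z scaled (see below), a list of three; "rot": the turn, a rotation vector about the tool's x, y, z scaled (see below), a list of three. A call has exactly 8 rows; each row is the pose to reach, as a shift and turn from the pose commanded when the call began, along the tool's axes at that moment; what a row does not reach only later rows make up. The controller multiplies each number of a shift by 250 mm and each number of a turn by pi/2 rad. A row lasts 1/10 s, in which the tool goes at most 50 mm and 8.59 degrees, less where a joint would pass 70% of its speed; a pose out of reach is approached as far as the arm can. A call with a number of a shift or a turn outside -1 to 1 is refused whole. A call with a gripper value outside its range is refused whole. The fingers move at their own pace and stop on an object; the grip force is fixed at half the most. Time passes only in rows, so rows that repeat a pose let the fingers close, or fill a call up. It gives the time, the measured TCP pose, the force, the opening and the grip force at its end, in the units of the state.
- get_obs(): the state, without advancing time (a new reading comes with each control period).
- eyes.capture(name): name is "scene" or "top" or "wrist"; returns the picture (384x512x3 uint8, red, green, blue); there is no depth.
- eyes.calibration(name): a dict with "fx", "fy", "cx", "cy" (pixels), "xyz" and "orientation" of the camera in the world. Camera axes: x right, y down, z forward; pixel columns grow to the right and rows downward; lengths in mm; the calibration is good to about 2 mm. A picture is of the moment at which its call begins: read the wrist's pose just before it. calibration takes no time and is no camera call; for the wrist camera it gives the pose at the moment of the call.
- job.finish_job(): hands the job in; it is judged then, once.
Trained networks look in the newest picture that a camera, given by its name, has taken for a name from the list of things; names that differ only in an ending like _2 or _b are one class to them, and where a whole thing is asked for, a point or a joint stands for the part that bears it (a point fixed in the world has none). Each returns a list of dicts, best first, with "confidence" (0 to 1); they miss things now and then, are a little off and sometimes report something else, mostly with a low value. They report only what shows in the picture. A call takes as long as a camera call.
- find_in(target, camera): "xy" ([column, row] in pixels, amid what is visible of it).
- tip_of(target, camera): "xy" ([column, row] in pixels: a listed point, or the origin of a listed thing).
The state is a dict: "time_s": time; "joint_pos": joint angles; "qvel": joint speeds; "joint_efforts": joint torques, N m; "tool_pos": TCP position; "ee_rot": TCP orientation; "contact_force": force on the tool from outside, world axes, zero at the start; "wrist_torque": the same for the moment, N m; "gripper_width": opening from 0.0 (shut) to 1.0 (fully open); "grip_force": force on a finger pad.
Only numpy, scipy, OpenCV 4.12 (cv2) and the standard library are available. Lean on these libraries where they do the work, as an engineer would, in place of code of your own. Each camera call takes 0.05 s, during which the arm holds its last target. There are 200 camera calls.

## Working session

There is one attempt and no reset: what is moved stays moved. The work goes in short steps, Python scripts to look and compute and a tool call to move; the robot and the scene stay as the last step left them, time stands still between calls to the robot, and variables do not carry over. Pictures are saved under pics/ and viewed, at most 10 in all, crops included, and the job is handed in when it is done.

Besides the shell and the picture viewer there is one more tool, called after "Call:" by a JSON object that holds its "op" and its "data", one argument or row to a line. carry_out: Moves the arm, as the interface text tells. Its arguments: {"type":"object","properties":{"jaw":{"type":"array","items":{"type":"number"}},"slide":{"type":"array","items":{"type":"array","items":{"type":"number","minimum":-1,"maximum":1}}},"rot":{"type":"array","items":{"type":"array","items":{"type":"number","minimum":-1,"maximum":1}}}},"required":["jaw","slide","rot"]}

```bash
mkdir -p pics; ls
cat > h.py <<'E'
import numpy as np, cv2
from scipy.spatial.transform import Rotation as R
from rig import get_obs, eyes, job, find_in, tip_of, arm
def ray(cal,uv):
    o=cal["orientation"]; o=np.array(o)
    M=o if o.shape==(3,3) else R.from_euler('xyz',o,degrees=True).as_matrix()
    d=M@np.array([(uv[0]-cal["cx"])/cal["fx"],(uv[1]-cal["cy"])/cal["fy"],1]); return np.array(cal["xyz"]),d
def onz(cal,uv,z):
    p,d=ray(cal,uv); return p+d*(z-p[2])/d[2]
def proj(cal,P):
    M=R.from_euler('xyz',cal["orientation"],degrees=True).as_matrix()
    c=M.T@(np.array(P)-cal["xyz"]); return np.array([cal["fx"]*c[0]/c[2]+cal["cx"],cal["fy"]*c[1]/c[2]+cal["cy"]])
def save(n,im): cv2.imwrite(f"pics/{n}.png",cv2.cvtColor(im,cv2.COLOR_RGB2BGR))
E
python3 - <<'E'
from h import *
print(get_obs()); print(arm.tips_ahead)
Z=dict(track=0,fill_point=30,infeed_end=30,funnel=127,fallen=54,row_lead=30,row_mid=30,row_last=30,reject_tray=0,caps_tray=0,control_box=0,start_top=55,spare_bottle=0,loose_cap=0,white_jar=0)
ims=[]
for c in ("top","scene"):
    im=eyes.capture(c); ims.append(im); cal=eyes.calibration(c); print(c,cal)
    for k,z in Z.items():
        r=tip_of(k,c)[:2]
        print(k,[(np.round(q["xy"]).tolist(),round(q["confidence"],2),onz(cal,q["xy"],z).round().tolist()) for q in r])
    save(c+"0",im)
E
```

```text
pics
{'time_s': 0.0, 'joint_pos': array([ 6.88700085e+01,  1.58484410e+01,  8.62949920e+01,  1.75007858e-03,
        7.79623752e+01, -6.93321923e+00]), 'qvel': array([-0.01808308,  0.06427354, -0.03221827, -0.00135322, -0.00930405,
        0.10064091]), 'joint_efforts': array([-3.17026170e-03, -4.16776872e+01, -2.45803714e+01, -3.93269211e-04,
        1.08840768e-02, -7.33733714e-06]), 'tool_pos': array([140.8455968 , 556.98827109, 255.43310906]), 'ee_rot': array([-1.79895172e+02, -1.44707636e-02,  1.65802848e+02]), 'contact_force': array([ 0.1387001 , -0.17054308,  0.26543789]), 'wrist_torque': array([-0.0117691 , -0.04485944, -0.00892683]), 'grip_force': 0.0, 'gripper_width': 0.9962549798219403}
25.0
top {'fx': 382.4283285628413, 'fy': 382.4283285628413, 'cx': 255.75062652912217, 'cy': 189.9474187500502, 'xyz': array([ 451.53576358,    9.8726073 , 1060.93891519]), 'orientation': array([-1.76193770e+02, -6.85098955e-02, -8.82848136e+01])}
track [([265.0, 209.0], 0.71, [469.0, -15.0, 0.0]), ([404.0, 245.0], 0.49, [381.0, -402.0, 0.0])]
fill_point [([199.0, 214.0], 0.84, [452.0, 162.0
[... 1503 characters left out ...]
7, [589.0, -224.0, 127.0])]
fallen [([242.0, 198.0], 0.87, [438.0, 26.0, 54.0]), ([318.0, 237.0], 0.39, [733.0, 112.0, 54.0])]
row_lead [([207.0, 222.0], 0.88, [474.0, -117.0, 30.0])]
row_mid [([187.0, 226.0], 0.74, [459.0, -176.0, 30.0])]
row_last [([171.0, 235.0], 0.77, [478.0, -237.0, 30.0])]
reject_tray [([320.0, 236.0], 0.59, [675.0, 162.0, 0.0])]
caps_tray []
control_box [([145.0, 277.0], 0.83, [581.0, -355.0, 0.0])]
start_top [([139.0, 248.0], 0.54, [521.0, -345.0, 55.0])]
spare_bottle [([275.0, 256.0], 0.84, [686.0, -2.0, 0.0])]
loose_cap [([148.0, 226.0], 0.48, [353.0, -268.0, 0.0])]
white_jar [([144.0, 275.0], 0.66, [571.0, -355.0, 0.0]), ([354.0, 212.0], 0.6, [630.0, 333.0, 0.0])]
```

Run:
```python
import cv2
a=cv2.imread("pics/top0.png")[100:290,80:440]; cv2.imwrite("pics/top0z.png",cv2.resize(a,None,fx=2.2,fy=2.2,interpolation=3))
a=cv2.imread("pics/scene0.png")[110:310,90:390]; cv2.imwrite("pics/scene0z.png",cv2.resize(a,None,fx=2.6,fy=2.6,interpolation=3))
```

```text
(no output)
```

View pics/top0z.png

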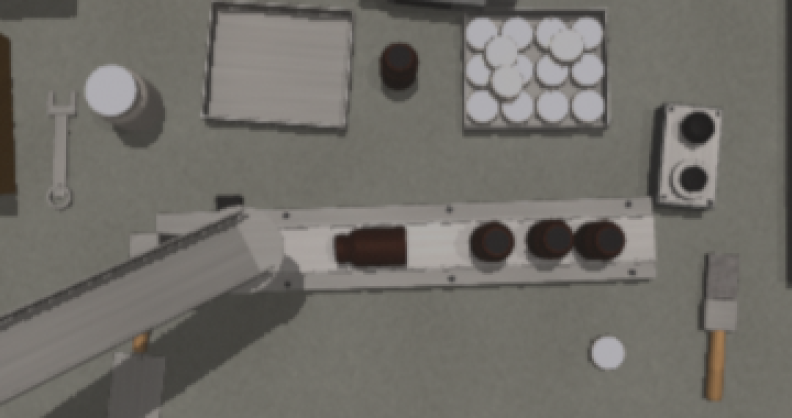

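View pics/scene0z.png

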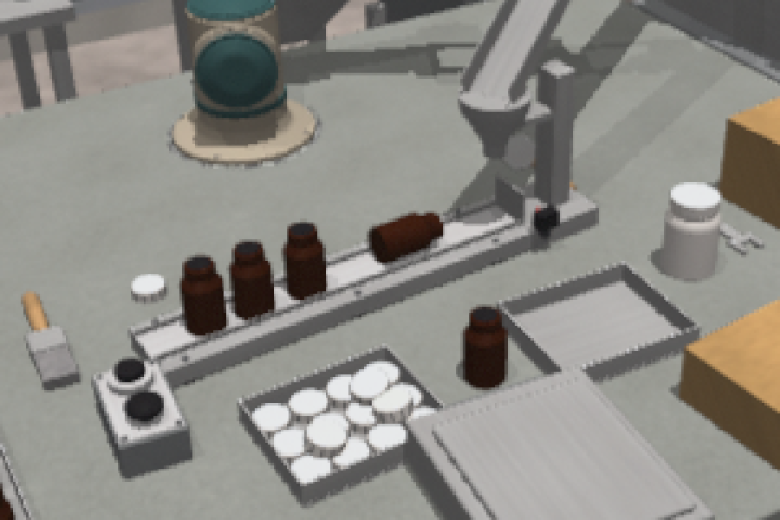

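Run:
```python
import cv2,numpy as np
a=cv2.imread("pics/top0.png")[180:384,0:260]; b=cv2.imread("pics/scene0.png")[0:200,200:460]
cv2.imwrite("pics/chute.png",cv2.resize(np.vstack([a,b]),None,fx=1.48,fy=1.48,interpolation=3))
```

```text
(no output)
```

View pics/chute.png

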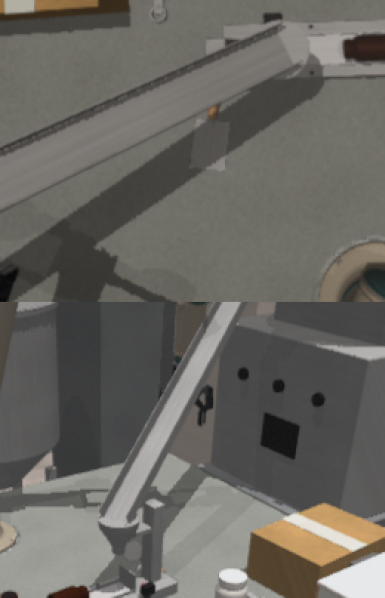

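Run:
```python
from h import *
ct=eyes.calibration("top"); cs=eyes.calibration("scene")
p,d1=ray(ct,(196,220)); _,d2=ray(ct,(0,301)); n=np.cross(d1,d2)
for t in np.linspace(0,1,5):
    q,d=ray(cs,(281+69*t,144-142*t)); s=n@(p-q)/(n@d); print((q+s*d).round(), proj(ct,q+s*d).round())
# pixel fits
P=lambda a:(80+a[0]/2.2,100+a[1]/2.2)
for nm,a,z in [("deckR",(655,240),30),("tray TL",(212,3),30),("tray TR",(353,10),30),("tray BL",(206,120),30),("tray BR",(345,128),30),
 ("bedcorn",(655,199),30),("bedcorn",(655,278),30),("bedleft top",(158,213),30),("start",(691,179),58),("start col",(690,180),50),("halt",(697,127),74),
 ("box1",(665,105),45),("box2",(720,109),45),("box3",(657,202),45),("box4",(714,208),45),
 ("fal base",(406,246),54),("fal mouth",(336,249),54),("lead top",(496,244),115),("mid",(556,242),115),("last",(608,242),115)]:
    print(nm,onz(ct,P(a),z).round())
```

```text
[419. 183. 197.] [178. 227.]
[372. 279. 282.] [121. 251.]
[322. 378. 370.] [ 47. 282.]
[271. 482. 461.] [-55. 324.]
[218. 589. 556.] [-204.  385.]
deckR [ 478. -319.   30.]
tray TL [757. 236.  30.]
tray TR [753.  60.  30.]
tray BL [610. 237.  30.]
tray BR [605.  65.  30.]
bedcorn [ 529. -319.   30.]
bedcorn [ 432. -320.   30.]
bedleft top [493. 290.  30.]
start [ 552. -353.   58.]
start col [ 551. -354.   50.]
halt [ 612. -354.   74.]
box1 [ 643. -325.   45.]
box2 [ 640. -392.   45.]
box3 [ 524. -317.   45.]
box4 [ 519. -386.   45.]
fal base [462. -14.  54.]
fal mouth [456.  69.  54.]
lead top [ 466. -114.  115.]
mid [ 471. -181.  115.]
last [ 472. -239.  115.]
```

```bash
cat >> h.py <<'E'
import json,os
def go(*targets):
    """targets: (xyz, yaw) commanded successively in one call; prints rounded slide/rot-z and stores the new commanded pose"""
    c=json.load(open("cmd.json")) if os.path.exists("cmd.json") else dict(p=[141.046,557.464,256.328],yaw=165.803)
    p=np.array(c["p"]); M=R.from_euler('xyz',[180,0,c["yaw"]],degrees=True).as_matrix()
    for t,y in targets:
        s=(M.T@(np.array(t)-p)/250).round(3); r=round(-(y-c["yaw"])/90,3)
        P=p+M@s*250; print("slide",s.tolist(),"rotz",r,"rows",np.linalg.norm(s)*5, abs(r)*90/8.59)
    json.dump(dict(p=P.tolist(),yaw=c["yaw"]-r*90),open("cmd.json","w"))
E
python3 - <<'E'
from h import *
print([a for a in dir(arm) if a[0]!='_'])
go(((255,185,256),94.1))
E
```

```text
['Unreachable', 'tips_ahead']
slide [-0.807, -1.333, 0.001] rotz 0.797 rows 7.791243482269054 8.350407450523866
```

```bash
rm cmd.json
python3 - <<'E'
from h import *
go(((200,335,256),130))
E
```

```text
slide [-0.447, -0.805, 0.001] rotz 0.398 rows 4.603897805121221 4.169965075669383
```

Call:
{"op": "carry_out", "data": {
  "jaw": [1,1,1,1,1,1,1,1],
  "slide": [
    [-0.09,-0.16,0],
    [-0.18,-0.32,0],
    [-0.27,-0.48,0],
    [-0.36,-0.64,0],
    [-0.447,-0.805,0.001],
    [-0.447,-0.805,0.001],
    [-0.447,-0.805,0.001],
    [-0.447,-0.805,0.001]
  ],
  "rot": [
    [0,0,0.08],
    [0,0,0.16],
    [0,0,0.24],
    [0,0,0.32],
    [0,0,0.398],
    [0,0,0.398],
    [0,0,0.398],
    [0,0,0.398]
  ]
}}

```text
time_s: 2.4
tool_pos: [200.3, 336.0, 256.4]
ee_rot: [179.9, -0.0, 130.0]
contact_force: [-0.5, -0.2, 1.0]
gripper_width: 1.002
grip_force: 0.0
```

Run:
```python
from h import *
go(((330,30,256),94.1))
```

```text
slide [-1.269, -0.385, 0.0] rotz 0.399 rows 6.630584438795724 4.180442374854483
```

Run:
```python
from h import *
json.dump(dict(p=[200.3,336.0,256.4],yaw=129.98),open("cmd.json","w"))
go(((300,110,256),94.1))
```

```text
slide [-0.949, -0.275, 0.002] rotz 0.399 rows 4.940217606543258 4.180442374854483
```

Call:
{"op": "carry_out", "data": {
  "jaw": [1,1,1,1,1,1,1,1],
  "slide": [
    [-0.19,-0.055,0],
    [-0.38,-0.11,0],
    [-0.57,-0.165,0],
    [-0.76,-0.22,0],
    [-0.949,-0.275,0.002],
    [-0.949,-0.275,0.002],
    [-0.949,-0.275,0.002],
    [-0.949,-0.275,0.002]
  ],
  "rot": [
    [0,0,0.08],
    [0,0,0.16],
    [0,0,0.24],
    [0,0,0.32],
    [0,0,0.399],
    [0,0,0.399],
    [0,0,0.399],
    [0,0,0.399]
  ]
}}

```text
time_s: 3.2
tool_pos: [299.8, 110.3, 255.4]
ee_rot: [-180.0, -0.1, 94.2]
contact_force: [-0.6, -0.3, -0.6]
gripper_width: 1.001
grip_force: 0.0
```

Run:
```python
from h import *
go(((400,0,290),94.1))
c=eyes.calibration("wrist"); print(c, get_obs()["tool_pos"])
```

```text
slide [-0.467, 0.368, -0.136] rotz -0.0 rows 3.049627026375521 0.0
{'fx': 273.6955335614871, 'fy': 273.6955335614871, 'cx': 256.10102481758526, 'cy': 185.8523337432613, 'xyz': array([292.82406522, 196.10763608, 373.04802521]), 'orientation': array([1.60913344e+02, 3.83896613e-02, 4.19493667e+00])} [299.80621239 110.2588539  255.43308726]
```

Run:
```python
from h import *
json.dump(dict(p=[299.8,110.3,256.0],yaw=94.1),open("cmd.json","w"))
go(((430,-5,270),94.1))
```

```text
slide [-0.497, 0.486, -0.056] rotz -0.0 rows 3.486907655789009 0.0
```

Call:
{"op": "carry_out", "data": {
  "jaw": [1,1,1,1,1,1,1,1],
  "slide": [
    [-0.12,0.12,-0.01],
    [-0.24,0.24,-0.03],
    [-0.36,0.36,-0.04],
    [-0.497,0.486,-0.056],
    [-0.497,0.486,-0.056],
    [-0.497,0.486,-0.056],
    [-0.497,0.486,-0.056],
    [-0.497,0.486,-0.056]
  ],
  "rot": [
    [0,0,0],
    [0,0,0],
    [0,0,0],
    [0,0,0],
    [0,0,0],
    [0,0,0],
    [0,0,0],
    [0,0,0]
  ]
}}

```text
time_s: 4.0
tool_pos: [428.8, -4.4, 269.4]
ee_rot: [-180.0, -0.0, 94.3]
contact_force: [0.1, -0.4, -0.4]
gripper_width: 1.002
grip_force: 0.0
```

Run:
```python
from h import *
cal=eyes.calibration("wrist"); im=eyes.capture("wrist"); print(get_obs()["tool_pos"])
for k,z in dict(fallen=54,row_lead=30,row_mid=30,row_last=30,fill_point=30,infeed_end=30,reject_tray=0,start_top=55).items():
    print(k,[(np.round(q["xy"]).tolist(),round(q["confidence"],2),onz(cal,q["xy"],z).round(1).tolist()) for q in tip_of(k,"wrist")[:2]])
# reference grid: nominal track centre line and fallen ends
for P in [(459,28,54),(447,161,30),(481,-314,30),(462,-14,54),(456,69,54)]: print(P,proj(cal,P).round())
save("w1",cv2.resize(im,None,fx=1.5,fy=1.5))
```

```text
[428.90614006  -4.74542407 269.56814251]
fallen [([284.0, 134.0], 0.66, [458.2, 34.8, 54.0])]
row_lead [([278.0, 234.0], 0.57, [468.8, -114.3, 30.0])]
row_mid [([275.0, 271.0], 0.9, [470.6, -178.2, 30.0]), ([277.0, 235.0], 0.49, [466.9, -116.5, 30.0])]
row_last [([273.0, 303.0], 0.94, [473.3, -239.6, 30.0])]
fill_point [([287.0, 20.0], 0.89, [451.0, 160.6, 30.0])]
infeed_end [([191.0, 296.0], 0.58, [340.8, -236.5, 30.0]), ([280.0, 233.0], 0.19, [471.3, -112.7, 30.0])]
reject_tray [([464.0, 48.0], 0.74, [682.1, 152.3, 0.0]), ([273.0, 301.0], 0.26, [477.3, -262.9, 0.0])]
start_top []
(459, 28, 54) [284. 140.]
(447, 161, 30) [284.  19.]
(481, -314, 30) [274. 338.]
(462, -14, 54) [282. 173.]
(456, 69, 54) [285. 105.]
```

View pics/w1.png

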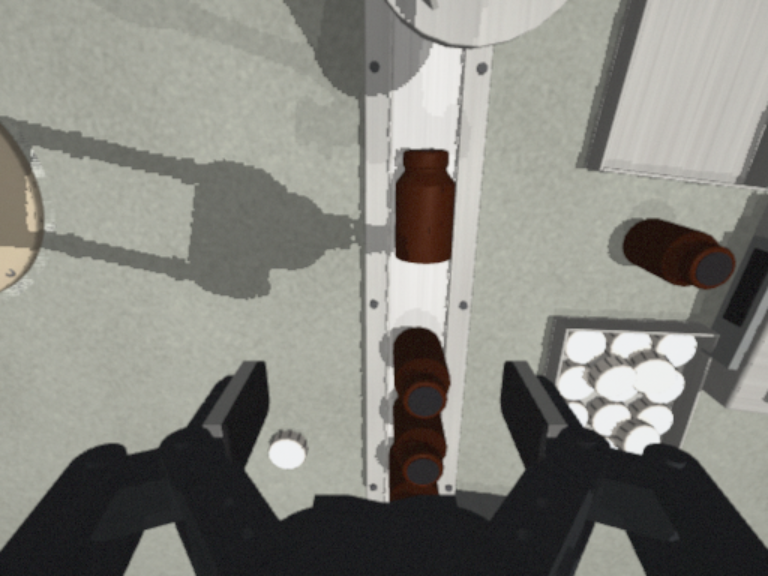

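Run:
```python
from h import *
go(((460,10,260),94.1),((460,10,72),94.1))
```

```text
slide [0.051, 0.124, 0.04] rotz -0.0 rows 0.6995891651533777 0.0
slide [0.051, 0.124, 0.792] rotz -0.0 rows 4.016344731220168 0.0
```

Call:
{"op": "carry_out", "data": {
  "jaw": [1,1,1,1,1,1,1,1],
  "slide": [
    [0.051,0.124,0.04],
    [0.051,0.124,0.19],
    [0.051,0.124,0.34],
    [0.051,0.124,0.49],
    [0.051,0.124,0.62],
    [0.051,0.124,0.74],
    [0.051,0.124,0.792],
    [0.051,0.124,0.792]
  ],
  "rot": [
    [0,0,0],
    [0,0,0],
    [0,0,0],
    [0,0,0],
    [0,0,0],
    [0,0,0],
    [0,0,0],
    [0,0,0]
  ]
}}

```text
time_s: 5.25
tool_pos: [458.3, 8.7, 69.7]
ee_rot: [-179.7, -0.1, 94.1]
contact_force: [-0.6, -0.6, -0.3]
gripper_width: 0.998
grip_force: 0.0
```

Run:
```python
from h import *
cal=eyes.calibration("wrist"); im=eyes.capture("wrist"); o=get_obs(); print(o["tool_pos"],o["contact_force"],cal["xyz"],arm.tips_ahead)
save("w2",im)
```

```text
[459.43397543   8.49944115  70.90787218] [-0.37030576  0.50446482 -0.05721183] [452.04850802  94.52919285 187.27849364] 25.0
```

View pics/w2.png

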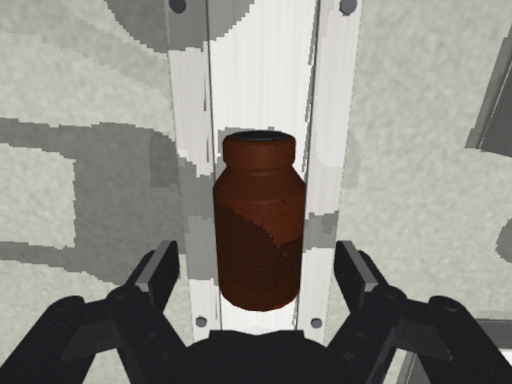

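Call:
{"op": "carry_out", "data": {
  "jaw": [-1,-1,-1,-1,-1,-1,-1,-1],
  "slide": [
    [0,0,0],
    [0,0,0],
    [0,0,0],
    [0,0,0],
    [0,0,0],
    [0,0,0],
    [0,0,0],
    [0,0,0]
  ],
  "rot": [
    [0,0,0],
    [0,0,0],
    [0,0,0],
    [0,0,0],
    [0,0,0],
    [0,0,0],
    [0,0,0],
    [0,0,0]
  ]
}}

```text
time_s: 6.1
tool_pos: [460.9, 8.4, 73.1]
ee_rot: [179.8, 0.0, 94.1]
contact_force: [0.0, 0.5, 5.7]
gripper_width: 0.541
grip_force: 60.9
```

Run:
```python
from h import *
im=eyes.capture("wrist"); cal=eyes.calibration("wrist"); o=get_obs(); print(o["tool_pos"],o["contact_force"],o["gripper_width"],o["grip_force"],arm.tips_ahead)
for P in [(460,-14,54),(456,71,54)]: print(proj(cal,P).round())
print([(q["xy"],q["confidence"]) for q in tip_of("fallen","wrist")])
go(((460,6,95),94.1),((463,-20,200),94.1))
save("w3",im)
```

```text
[460.95017483   8.43431753  73.07185046] [-0.61446771  0.64180491  5.65781319] 0.53743482204172 60.86325287818909 25.0
[253. 282.]
[256. 141.]
[([254.7, 211.4], 0.62)]
slide [-0.016, -0.001, -0.092] rotz -0.0 rows 0.46693147248820144 0.0
slide [-0.121, 0.004, -0.512] rotz -0.0 rows 2.6305940393758975 0.0
```

View pics/w3.png

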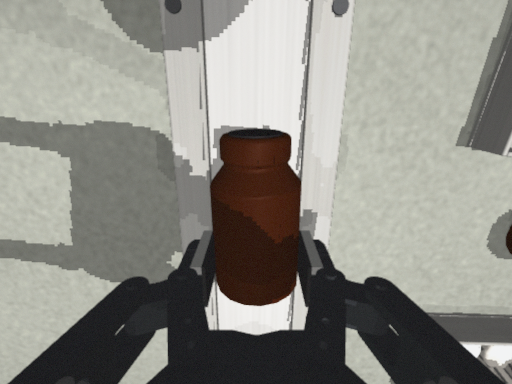

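Call:
{"op": "carry_out", "data": {
  "jaw": [1,1,1,1,1,1,1,1],
  "slide": [
    [0,0,0],
    [0,0,0],
    [0,0,0],
    [0,0,0],
    [0,0,0.024],
    [0,0,0.044],
    [0,0,0.044],
    [0,0,0.044]
  ],
  "rot": [
    [0,0,0],
    [0,0,0],
    [0,0,0],
    [0,0,0],
    [0,0,0],
    [0,0,0],
    [0,0,0],
    [0,0,0]
  ]
}}

```text
time_s: 7.0
tool_pos: [459.6, 8.6, 60.1]
ee_rot: [-179.9, -0.0, 94.1]
contact_force: [-0.1, 0.2, 0.6]
gripper_width: 0.997
grip_force: 0.0
```

Call:
{"op": "carry_out", "data": {
  "jaw": [-1,-1,-1,-1,-1,-1,-1,-1],
  "slide": [
    [0,0,0],
    [0,0,0],
    [0,0,0],
    [0,0,0],
    [0,0,0],
    [0,0,0],
    [0,0,0],
    [0,0,0]
  ],
  "rot": [
    [0,0,0],
    [0,0,0],
    [0,0,0],
    [0,0,0],
    [0,0,0],
    [0,0,0],
    [0,0,0],
    [0,0,0]
  ]
}}

```text
time_s: 7.8
tool_pos: [460.1, 8.6, 61.0]
ee_rot: [179.9, 0.0, 94.1]
contact_force: [-0.9, 0.6, 5.6]
gripper_width: 0.542
grip_force: 61.1
```

Run:
```python
from h import *
json.dump(dict(p=[460,10,61.0],yaw=94.1),open("cmd.json","w"))
go(((460,8,85),94.1),((463,-25,180),94.1))
```

```text
slide [-0.008, -0.001, -0.096] rotz -0.0 rows 0.4816897341650536 0.0
slide [-0.14, 0.002, -0.476] rotz -0.0 rows 2.4808264751892666 0.0
```

Call:
{"op": "carry_out", "data": {
  "jaw": [-1,-1,-1,-1,-1,-1,-1,-1],
  "slide": [
    [0,0,-0.03],
    [0,0,-0.06],
    [-0.01,0,-0.1],
    [-0.05,0,-0.2],
    [-0.1,0,-0.33],
    [-0.14,0.002,-0.45],
    [-0.14,0.002,-0.476],
    [-0.14,0.002,-0.476]
  ],
  "rot": [
    [0,0,0],
    [0,0,0],
    [0,0,0],
    [0,0,0],
    [0,0,0],
    [0,0,0],
    [0,0,0],
    [0,0,0]
  ]
}}

```text
time_s: 8.6
tool_pos: [463.4, -26.5, 180.8]
ee_rot: [179.8, 0.0, 94.0]
contact_force: [-0.3, 0.8, -1.6]
gripper_width: 0.541
grip_force: 61.6
```

Run:
```python
from h import *
im=eyes.capture("wrist"); im2=eyes.capture("scene"); o=get_obs(); print(o["tool_pos"],o["contact_force"],o["gripper_width"])
save("w4",np.vstack([cv2.resize(im,None,fx=.75,fy=.75),im2[60:348,64:448]]))
go(((560,50,180),94.1),((665,128,180),94.1))
```

```text
[461.76416067 -25.82789163 178.64567156] [-0.11727319 -0.07178628 -1.02145115] 0.544952431078342
slide [0.271, 0.408, 0.0] rotz -0.0 rows 2.449004899954265 0.0
slide [0.552, 0.85, 0.0] rotz -0.0 rows 5.06755365043134 0.0
```

View pics/w4.png

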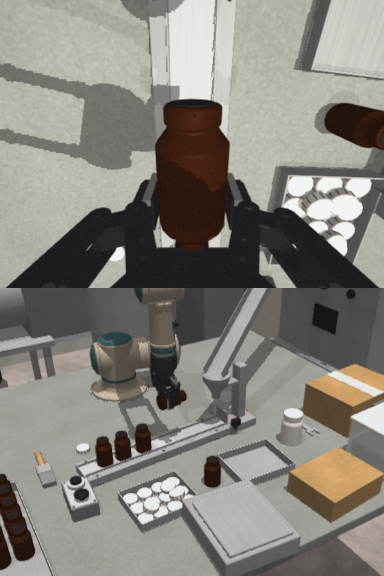

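Run:
```python
from h import *
json.dump(dict(p=[463,-25,180],yaw=94.1),open("cmd.json","w"))
go(((550,0,180),94.1),((615,64,170),94.1),((680,128,150),94.1))
```

```text
slide [0.075, 0.354, 0.0] rotz -0.0 rows 1.8092885342034308 0.0
slide [0.312, 0.632, 0.04] rotz -0.0 rows 3.5297591985856487 0.0
slide [0.548, 0.91, 0.12] rotz -0.0 rows 5.345100560326252 0.0
```

Call:
{"op": "carry_out", "data": {
  "jaw": [-1,-1,-1,-1,-1,-1,-1,-1],
  "slide": [
    [0.03,0.13,0],
    [0.06,0.28,0],
    [0.13,0.42,0],
    [0.25,0.56,0.02],
    [0.37,0.7,0.06],
    [0.49,0.84,0.1],
    [0.548,0.91,0.12],
    [0.548,0.91,0.12]
  ],
  "rot": [
    [0,0,0],
    [0,0,0],
    [0,0,0],
    [0,0,0],
    [0,0,0],
    [0,0,0],
    [0,0,0],
    [0,0,0]
  ]
}}

```text
time_s: 9.5
tool_pos: [680.3, 129.7, 145.1]
ee_rot: [-179.7, -0.1, 94.3]
contact_force: [-0.5, 0.2, -1.1]
gripper_width: 0.539
grip_force: 61.7
```

Run:
```python
from h import *
im=eyes.capture("wrist"); o=get_obs(); print(o["tool_pos"],o["contact_force"],o["gripper_width"]); c=eyes.calibration("wrist")
for k in [(609,63,3),(609,237,3),(753,237,3),(753,63,3)]: print(proj(c,k).round())
save("w5",im)
```

```text
[678.97009122 128.04799672 145.90874462] [-0.738075    1.11395215 -1.77547579] 0.5414951043334408
[188. 235.]
[187.  57.]
[351.  70.]
[321. 244.]
```

View pics/w5.png

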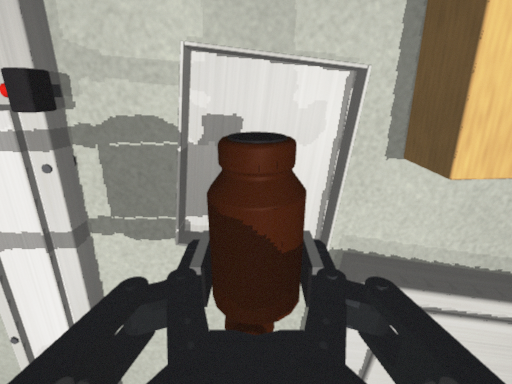

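Call:
{"op": "carry_out", "data": {
  "jaw": [-1,-1,-1,-1,-1,-1,-1,-1],
  "slide": [
    [0,0,0.12],
    [0,0,0.22],
    [0,0,0.3],
    [0,0,0.36],
    [0,0,0.4],
    [0,0,0.42],
    [0,0,0.42],
    [0,0,0.42]
  ],
  "rot": [
    [0,0,0],
    [0,0,0],
    [0,0,0],
    [0,0,0],
    [0,0,0],
    [0,0,0],
    [0,0,0],
    [0,0,0]
  ]
}}

```text
time_s: 10.35
tool_pos: [680.6, 126.5, 45.4]
ee_rot: [179.9, -0.0, 94.1]
contact_force: [0.4, 0.9, -0.4]
gripper_width: 0.545
grip_force: 61.7
```

Call:
{"op": "carry_out", "data": {
  "jaw": [-1,-1,-1,-1,-1,-1,-1,-1],
  "slide": [
    [0,0,0.008],
    [0,0,0.016],
    [0,0,0.024],
    [0,0,0.03],
    [0,0,0.036],
    [0,0,0.04],
    [0,0,0.04],
    [0,0,0.04]
  ],
  "rot": [
    [0,0,0],
    [0,0,0],
    [0,0,0],
    [0,0,0],
    [0,0,0],
    [0,0,0],
    [0,0,0],
    [0,0,0]
  ]
}}

```text
time_s: 11.15
tool_pos: [680.0, 126.6, 34.5]
ee_rot: [180.0, -0.0, 94.1]
contact_force: [-0.1, -0.0, -0.3]
gripper_width: 0.543
grip_force: 61.7
```

Not in contact yet; small steps further.

Call:
{"op": "carry_out", "data": {
  "jaw": [-1,-1,-1,-1,-1,-1,-1,-1],
  "slide": [
    [0,0,0.003],
    [0,0,0.006],
    [0,0,0.009],
    [0,0,0.012],
    [0,0,0.012],
    [0,0,0.012],
    [0,0,0.012],
    [0,0,0.012]
  ],
  "rot": [
    [0,0,0],
    [0,0,0],
    [0,0,0],
    [0,0,0],
    [0,0,0],
    [0,0,0],
    [0,0,0],
    [0,0,0]
  ]
}}

```text
time_s: 11.95
tool_pos: [680.2, 126.5, 34.0]
ee_rot: [179.9, 0.0, 94.1]
contact_force: [-4.1, -0.4, 10.7]
gripper_width: 0.544
grip_force: 62.8
```

Call:
{"op": "carry_out", "data": {
  "jaw": [-1,0.3,1,1,1,1,1,1],
  "slide": [
    [0,0,-0.003],
    [0,0,-0.004],
    [0,0,-0.004],
    [0,0,-0.004],
    [0,0,-0.004],
    [0,0,-0.004],
    [0,0,-0.004],
    [0,0,-0.004]
  ],
  "rot": [
    [0,0,0],
    [0,0,0],
    [0,0,0],
    [0,0,0],
    [0,0,0],
    [0,0,0],
    [0,0,0],
    [0,0,0]
  ]
}}

```text
time_s: 12.75
tool_pos: [680.0, 126.6, 32.4]
ee_rot: [-180.0, -0.0, 94.1]
contact_force: [-0.4, -0.2, 0.2]
gripper_width: 0.999
grip_force: 0.0
```

Call:
{"op": "carry_out", "data": {
  "jaw": [1,1,1,1,1,1,1,1],
  "slide": [
    [0,0,-0.05],
    [0,0,-0.12],
    [0,0,-0.28],
    [0,0,-0.44],
    [0,0,-0.6],
    [0,0,-0.7],
    [0,0,-0.7],
    [0,0,-0.7]
  ],
  "rot": [
    [0,0,0],
    [0,0,0],
    [0,0,0],
    [0,0,0],
    [0,0,0],
    [0,0,0],
    [0,0,0],
    [0,0,0]
  ]
}}

```text
time_s: 13.55
tool_pos: [680.0, 126.5, 208.5]
ee_rot: [179.9, -0.0, 94.1]
contact_force: [-0.5, -0.1, -0.3]
gripper_width: 1.003
grip_force: 0.0
```

Run:
```python
from h import *
cal=eyes.calibration("wrist"); im=eyes.capture("wrist"); o=get_obs(); print(o["tool_pos"],o["gripper_width"])
for q in tip_of("fallen","wrist")[:2]: print(q["xy"],q["confidence"],onz(cal,q["xy"],27))
cal=eyes.calibration("scene"); eyes.capture("scene")
for k in ("row_lead","row_mid","row_last","start_top","fallen"): print(k,[(np.round(q["xy"],1).tolist(),round(q["confidence"],2),onz(cal,q["xy"],dict(start_top=55,fallen=27).get(k,30)).round().tolist()) for q in tip_of(k,"scene")[:2]])
save("w6",im)
json.dump(dict(p=[680,128,208],yaw=94.1),open("cmd.json","w"))
go(((550,0,215),94.1),((520,-130,215),60))
```

```text
[679.25457989 126.4540737  206.93079659] 0.9979645085500766
[256.4, 151.1] 0.58 [678.16748938 149.69220684  27.        ]
row_lead [([205.8, 224.4], 0.74, [481.0, -124.0, 30.0])]
row_mid [([188.1, 226.3], 0.64, [462.0, -175.0, 30.0]), ([144.6, 274.8], 0.33, [607.0, -361.0, 30.0])]
row_last [([166.7, 235.0], 0.66, [470.0, -247.0, 30.0])]
start_top [([136.9, 249.4], 0.52, [524.0, -351.0, 55.0])]
fallen [([315.8, 229.2], 0.88, [670.0, 150.0, 27.0])]
slide [-0.474, -0.555, -0.028] rotz -0.0 rows 3.65200287513578 0.0
slide [-0.984, -0.712, -0.028] rotz 0.379 rows 6.074504094985861 3.970896391152503
```

View pics/w6.png

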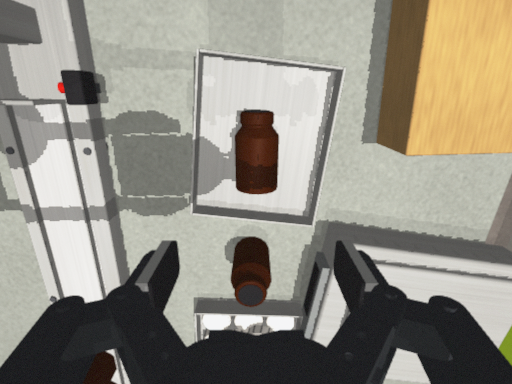

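```bash
cat >> h.py <<'E'
def go(start,*targets):
    """start and targets: (xyz, tilt about tool y, yaw); prints slide and rot to command"""
    rot=lambda t,y: R.from_euler('xyz',[180,0,y],degrees=True)*R.from_rotvec([0,np.radians(t),0])
    p,M=np.array(start[0]),rot(*start[1:])
    for t,*r in targets:
        s=(M.inv().apply(np.array(t)-p)/250).round(3); v=((M.inv()*rot(*r)).as_rotvec()/(np.pi/2)).round(3)
        print("slide",s.tolist(),"rot",v.tolist(),"rows",round(np.linalg.norm(s)*5,1))
E
python3 - <<'E'
from h import *
go(((680,128,208),0,94.1),((560,-95,205),0,94.1))
go(((560,-95,205),0,94.1),((480,-305,190),20,94.1),)
go(((480,-305,190),20,94.1),((480,-305,70),20,94.1),)
E
```

```text
slide [-0.855, -0.543, 0.012] rot [0.0, 0.0, 0.0] rows 5.1
slide [-0.815, -0.379, 0.06] rot [0.0, 0.222, 0.0] rows 4.5
slide [-0.164, -0.0, 0.451] rot [0.0, 0.0, 0.0] rows 2.4
```

Call:
{"op": "carry_out", "data": {
  "jaw": [1,1,0,-1,-1,-1,-1,-1],
  "slide": [
    [-0.15,-0.1,0],
    [-0.3,-0.2,0],
    [-0.46,-0.3,0],
    [-0.62,-0.4,0],
    [-0.77,-0.49,0.012],
    [-0.855,-0.543,0.012],
    [-0.855,-0.543,0.012],
    [-0.855,-0.543,0.012]
  ],
  "rot": [
    [0,0,0],
    [0,0,0],
    [0,0,0],
    [0,0,0],
    [0,0,0],
    [0,0,0],
    [0,0,0],
    [0,0,0]
  ]
}}

```text
time_s: 14.75
tool_pos: [559.9, -96.5, 204.6]
ee_rot: [180.0, -0.0, 94.0]
contact_force: [0.6, 0.3, -0.2]
gripper_width: -0.002
grip_force: 0.0
```

Call:
{"op": "carry_out", "data": {
  "jaw": [-1,-1,-1,-1,-1,-1,-1,-1],
  "slide": [
    [-0.15,-0.07,0.01],
    [-0.3,-0.14,0.02],
    [-0.46,-0.21,0.03],
    [-0.62,-0.28,0.04],
    [-0.77,-0.36,0.05],
    [-0.815,-0.379,0.06],
    [-0.815,-0.379,0.06],
    [-0.815,-0.379,0.06]
  ],
  "rot": [
    [0,0.04,0],
    [0,0.08,0],
    [0,0.12,0],
    [0,0.16,0],
    [0,0.2,0],
    [0,0.222,0],
    [0,0.222,0],
    [0,0.222,0]
  ]
}}

```text
time_s: 15.55
tool_pos: [480.6, -305.4, 189.1]
ee_rot: [180.0, -20.0, 94.1]
contact_force: [0.1, 0.5, -0.1]
gripper_width: 0.002
grip_force: 0.0
```

Run:
```python
from h import *
cal=eyes.calibration("wrist"); im=eyes.capture("wrist"); o=get_obs(); print(o["tool_pos"],o["ee_rot"],o["gripper_width"],cal["xyz"],cal["orientation"],arm.tips_ahead)
for k in ("row_lead","row_mid","row_last","infeed_end","start_top"): print(k,[(np.round(q["xy"],1).tolist(),round(q["confidence"],2),onz(cal,q["xy"],dict(start_top=55).get(k,30)).round().tolist()) for q in tip_of(k,"wrist")[:2]])
save("w7",im)
```

```text
[ 480.67494458 -304.64784511  189.51996706] [179.97921109 -20.0237062   94.17988182] -0.0033847499194933515 [ 476.9661137  -264.68919106  328.49341034] [-1.79094222e+02 -9.32318702e-03  4.07385227e+00] 25.0
row_lead [([256.3, 50.3], 0.86, [466.0, -111.0, 30.0])]
row_mid [([257.7, 113.1], 0.65, [473.0, -180.0, 30.0]), ([322.9, 286.8], 0.62, [557.0, -364.0, 30.0])]
row_last [([253.9, 164.0], 0.9, [473.0, -236.0, 30.0])]
infeed_end [([255.9, 239.4], 0.6, [481.0, -318.0, 30.0])]
start_top [([323.9, 285.1], 0.77, [551.0, -354.0, 55.0]), ([432.4, 124.9], 0.27, [649.0, -187.0, 55.0])]
```

View pics/w7.png

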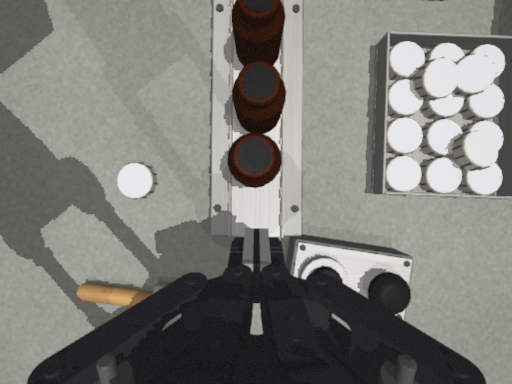

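Call:
{"op": "carry_out", "data": {
  "jaw": [-1,-1,-1,-1,-1,-1,-1,-1],
  "slide": [
    [-0.044,0,0.12],
    [-0.087,0,0.24],
    [-0.12,0,0.33],
    [-0.142,0,0.39],
    [-0.157,0,0.43],
    [-0.164,0,0.451],
    [-0.164,0,0.451],
    [-0.164,0,0.451]
  ],
  "rot": [
    [0,0,0],
    [0,0,0],
    [0,0,0],
    [0,0,0],
    [0,0,0],
    [0,0,0],
    [0,0,0],
    [0,0,0]
  ]
}}

```text
time_s: 16.65
tool_pos: [480.2, -306.5, 70.3]
ee_rot: [179.9, -19.9, 94.1]
contact_force: [-0.2, -0.0, -0.3]
gripper_width: 0.0
grip_force: 0.0
```

Run:
```python
from h import *
o=get_obs(); print(o["tool_pos"],o["contact_force"])
T=lambda y:(481-.0716*(y+317),y,70)
go((T(-305),20,94.1),(T(-225),20,94.1))
for y in (-280,-225): go(((480,-305,70),20,94.1),(T(y),20,94.1))
```

```text
[ 480.18645811 -306.49752767   70.28759816] [-0.16986603 -0.01552911 -0.31396462]
slide [0.301, 0.0, 0.11] rot [0.0, 0.0, 0.0] rows 1.6
slide [0.094, 0.001, 0.034] rot [0.0, 0.0, 0.0] rows 0.5
slide [0.301, 0.001, 0.11] rot [0.0, 0.0, 0.0] rows 1.6
```

Call:
{"op": "carry_out", "data": {
  "jaw": [-1,-1,-1,-1,-1,-1,-1,-1],
  "slide": [
    [0.03,0,0.011],
    [0.06,0,0.022],
    [0.09,0,0.033],
    [0.12,0,0.044],
    [0.15,0,0.055],
    [0.18,0,0.066],
    [0.21,0,0.077],
    [0.24,0,0.088]
  ],
  "rot": [
    [0,0,0],
    [0,0,0],
    [0,0,0],
    [0,0,0],
    [0,0,0],
    [0,0,0],
    [0,0,0],
    [0,0,0]
  ]
}}

```text
time_s: 17.45
tool_pos: [475.4, -242.4, 69.5]
ee_rot: [180.0, -19.9, 94.1]
contact_force: [0.3, -2.0, 1.9]
gripper_width: 0.002
grip_force: 1.4
```

Run:
```python
from h import *
cal=eyes.calibration("wrist"); im=eyes.capture("wrist"); o=get_obs(); print(o["tool_pos"],o["contact_force"],o["ee_rot"])
for k in ("row_lead","row_mid","row_last"): print(k,[(np.round(q["xy"],1).tolist(),round(q["confidence"],2),onz(cal,q["xy"],30).round().tolist()) for q in tip_of(k,"wrist")[:2]])
save("w8",im)
```

```text
[ 474.88829699 -240.58209173   69.60819381] [-0.56293664 -0.31210418  0.02772085] [-179.98290591  -20.06278744   94.098445  ]
row_lead []
row_mid [([261.8, 115.7], 0.78, [472.0, -153.0, 30.0])]
row_last [([257.3, 184.1], 0.86, [472.0, -198.0, 30.0])]
```

View pics/w8.png

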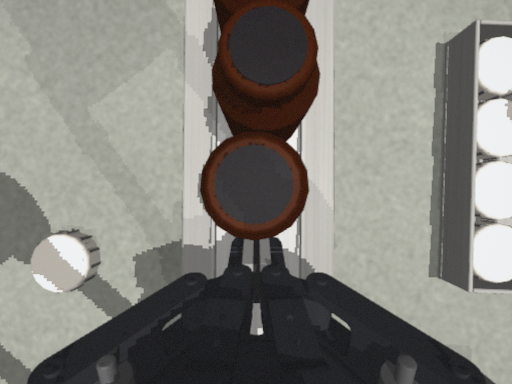

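Call:
{"op": "carry_out", "data": {
  "jaw": [-1,-1,-1,-1,-1,-1,-1,-1],
  "slide": [
    [0.03,0,0.011],
    [0.06,0,0.022],
    [0.09,0,0.033],
    [0.12,0,0.044],
    [0.15,0,0.055],
    [0.18,0,0.066],
    [0.21,0,0.077],
    [0.24,0,0.088]
  ],
  "rot": [
    [0,0,0],
    [0,0,0],
    [0,0,0],
    [0,0,0],
    [0,0,0],
    [0,0,0],
    [0,0,0],
    [0,0,0]
  ]
}}

```text
time_s: 18.45
tool_pos: [470.9, -178.3, 69.3]
ee_rot: [180.0, -20.0, 94.1]
contact_force: [1.2, -1.6, -1.2]
gripper_width: 0.002
grip_force: 1.1
```

Call:
{"op": "carry_out", "data": {
  "jaw": [-1,-1,-1,-1,-1,-1,-1,-1],
  "slide": [
    [0.03,0,0.011],
    [0.06,0,0.022],
    [0.09,0,0.033],
    [0.12,0,0.044],
    [0.15,0,0.055],
    [0.18,0,0.066],
    [0.21,0,0.077],
    [0.24,0,0.088]
  ],
  "rot": [
    [0,0,0],
    [0,0,0],
    [0,0,0],
    [0,0,0],
    [0,0,0],
    [0,0,0],
    [0,0,0],
    [0,0,0]
  ]
}}

```text
time_s: 19.25
tool_pos: [466.8, -115.0, 69.2]
ee_rot: [179.9, -19.9, 94.1]
contact_force: [2.9, -4.8, 1.6]
gripper_width: -0.007
grip_force: 2.3
```

Run:
```python
from h import *
o=get_obs(); print(o["tool_pos"],o["contact_force"],o["ee_rot"])
for c in ("scene","top"):
  cal=eyes.calibration(c); eyes.capture(c)
  for k in ("row_lead","row_mid","row_last"): print(k,[(np.round(q["xy"],1).tolist(),round(q["confidence"],2),onz(cal,q["xy"],30).round().tolist()) for q in tip_of(k,c)[:2]])
```

```text
[ 466.82656677 -114.96569109   69.23102606] [ 2.86127745 -4.78834315  1.64324335] [179.90343244 -19.91129971  94.07478373]
row_lead [([246.4, 206.8], 0.78, [459.0, 29.0, 30.0]), ([314.4, 229.9], 0.4, [674.0, 141.0, 30.0])]
row_mid [([234.0, 209.6], 0.74, [453.0, -13.0, 30.0]), ([295.6, 171.9], 0.39, [351.0, 291.0, 30.0])]
row_last [([218.4, 212.0], 0.92, [440.0, -62.0, 30.0]), ([145.6, 244.3], 0.38, [481.0, -315.0, 30.0])]
row_lead [([250.5, 211.8], 0.58, [461.0, 23.0, 30.0])]
row_mid [([267.2, 211.7], 0.66, [462.0, -22.0, 30.0])]
row_last [([286.1, 212.4], 0.67, [462.0, -73.0, 30.0])]
```

Call:
{"op": "carry_out", "data": {
  "jaw": [-1,-1,-1,-1,-1,-1,-1,-1],
  "slide": [
    [0.03,0,0.011],
    [0.06,0,0.022],
    [0.09,0,0.033],
    [0.12,0,0.044],
    [0.15,0,0.055],
    [0.18,0,0.066],
    [0.21,0,0.077],
    [0.24,0,0.088]
  ],
  "rot": [
    [0,0,0],
    [0,0,0],
    [0,0,0],
    [0,0,0],
    [0,0,0],
    [0,0,0],
    [0,0,0],
    [0,0,0]
  ]
}}

```text
time_s: 20.45
tool_pos: [461.6, -50.7, 68.9]
ee_rot: [180.0, -20.0, 94.1]
contact_force: [-0.1, -1.6, -0.3]
gripper_width: -0.002
grip_force: 0.9
```

Call:
{"op": "carry_out", "data": {
  "jaw": [-1,-1,-1,-1,-1,-1,-1,-1],
  "slide": [
    [0.025,0,0.009],
    [0.05,0,0.018],
    [0.075,0,0.027],
    [0.1,0,0.036],
    [0.125,0,0.046],
    [0.15,0,0.055],
    [0.17,0,0.062],
    [0.18,0,0.066]
  ],
  "rot": [
    [0,0,0],
    [0,0,0],
    [0,0,0],
    [0,0,0],
    [0,0,0],
    [0,0,0],
    [0,0,0],
    [0,0,0]
  ]
}}

```text
time_s: 21.25
tool_pos: [458.2, -3.0, 68.8]
ee_rot: [180.0, -20.0, 94.1]
contact_force: [1.7, -2.3, 1.1]
gripper_width: -0.001
grip_force: 1.4
```

Run:
```python
from h import *
o=get_obs(); print(o["tool_pos"],o["contact_force"],o["ee_rot"])
for c in ("scene","top"):
  cal=eyes.calibration(c); eyes.capture(c)
  for k in ("row_lead","row_mid","row_last"): print(k,[(np.round(q["xy"],1).tolist(),round(q["confidence"],2),onz(cal,q["xy"],30).round().tolist()) for q in tip_of(k,c)[:2]])
```

```text
[458.18489924  -2.99239903  68.81548131] [ 1.71806497 -2.26387884  1.06852529] [179.9836267  -19.97985909  94.09749303]
row_lead [([274.1, 197.0], 0.8, [455.0, 135.0, 30.0]), ([249.9, 202.1], 0.28, [441.0, 52.0, 30.0])]
row_mid [([260.6, 201.7], 0.7, [457.0, 83.0, 30.0])]
row_last [([247.6, 202.8], 0.63, [441.0, 43.0, 30.0])]
row_lead [([207.8, 211.8], 0.73, [457.0, 138.0, 30.0])]
row_mid [([226.9, 211.6], 0.63, [459.0, 87.0, 30.0])]
row_last [([321.6, 135.1], 0.67, [675.0, -164.0, 30.0]), ([244.9, 209.7], 0.51, [466.0, 38.0, 30.0])]
```

Call:
{"op": "carry_out", "data": {
  "jaw": [-1,-1,-1,-1,-1,-1,-1,-1],
  "slide": [
    [0.008,0,0.003],
    [0.015,0,0.0055],
    [0.023,0,0.008],
    [0.03,0,0.011],
    [0.038,0,0.014],
    [0.045,0,0.0165],
    [0.053,0,0.019],
    [0.06,0,0.022]
  ],
  "rot": [
    [0,0,0],
    [0,0,0],
    [0,0,0],
    [0,0,0],
    [0,0,0],
    [0,0,0],
    [0,0,0],
    [0,0,0]
  ]
}}

```text
time_s: 22.45
tool_pos: [456.9, 12.7, 68.7]
ee_rot: [-180.0, -20.0, 94.1]
contact_force: [0.4, -1.7, 0.2]
gripper_width: 0.004
grip_force: 0.8
```

Call:
{"op": "carry_out", "data": {
  "jaw": [-1,-1,-1,-1,-1,-1,-1,-1],
  "slide": [
    [0.002,0,0.001],
    [0.004,0,0.0015],
    [0.006,0,0.002],
    [0.008,0,0.003],
    [0.01,0,0.0035],
    [0.012,0,0.0045],
    [0.014,0,0.005],
    [0.015,0,0.0055]
  ],
  "rot": [
    [0,0,0],
    [0,0,0],
    [0,0,0],
    [0,0,0],
    [0,0,0],
    [0,0,0],
    [0,0,0],
    [0,0,0]
  ]
}}

```text
time_s: 23.25
tool_pos: [456.8, 16.5, 68.7]
ee_rot: [180.0, -20.0, 94.1]
contact_force: [0.4, -1.1, -0.1]
gripper_width: -0.002
grip_force: 0.8
```

Call:
{"op": "carry_out", "data": {
  "jaw": [-1,-1,-1,-1,-1,-1,-1,-1],
  "slide": [
    [0.002,0,0.001],
    [0.004,0,0.0015],
    [0.006,0,0.002],
    [0.008,0,0.003],
    [0.01,0,0.0035],
    [0.012,0,0.0045],
    [0.014,0,0.005],
    [0.015,0,0.0055]
  ],
  "rot": [
    [0,0,0],
    [0,0,0],
    [0,0,0],
    [0,0,0],
    [0,0,0],
    [0,0,0],
    [0,0,0],
    [0,0,0]
  ]
}}

```text
time_s: 24.05
tool_pos: [456.4, 20.5, 68.7]
ee_rot: [-180.0, -20.0, 94.1]
contact_force: [-0.5, -0.7, 0.4]
gripper_width: -0.004
grip_force: 0.8
```

Call:
{"op": "carry_out", "data": {
  "jaw": [-1,-1,-1,-1,-1,-1,-1,-1],
  "slide": [
    [0.002,0,0.001],
    [0.004,0,0.0015],
    [0.006,0,0.002],
    [0.008,0,0.003],
    [0.008,0,0.003],
    [0.008,0,0.003],
    [0.008,0,0.003],
    [0.008,0,0.003]
  ],
  "rot": [
    [0,0,0],
    [0,0,0],
    [0,0,0],
    [0,0,0],
    [0,0,0],
    [0,0,0],
    [0,0,0],
    [0,0,0]
  ]
}}

```text
time_s: 24.85
tool_pos: [456.3, 22.5, 68.7]
ee_rot: [180.0, -20.0, 94.1]
contact_force: [-0.1, -2.1, -0.0]
gripper_width: -0.001
grip_force: 1.0
```

Run:
```python
from h import *
o=get_obs(); print(o["tool_pos"],o["contact_force"],o["ee_rot"])
for c in ("scene","top"):
  cal=eyes.calibration(c); eyes.capture(c)
  for k in ("row_lead","row_mid","row_last"): print(k,[(np.round(q["xy"],1).tolist(),round(q["confidence"],2),onz(cal,q["xy"],30).round().tolist()) for q in tip_of(k,c)[:2]])
```

```text
[456.33810867  22.52992018  68.67061823] [-0.06243033 -2.13286778 -0.03766689] [179.99602452 -19.98469052  94.07089276]
row_lead [([279.9, 197.9], 0.7, [470.0, 149.0, 30.0]), ([313.4, 228.8], 0.67, [668.0, 142.0, 30.0])]
row_mid [([268.5, 199.0], 0.85, [456.0, 113.0, 30.0])]
row_last [([254.6, 198.2], 0.61, [428.0, 77.0, 30.0]), ([273.4, 253.1], 0.37, [705.0, -20.0, 30.0])]
row_lead []
row_mid [([216.3, 209.5], 0.79, [464.0, 115.0, 30.0])]
row_last [([236.5, 213.4], 0.75, [455.0, 61.0, 30.0]), ([109.0, 168.8], 0.34, [566.0, 410.0, 30.0])]
```

Call:
{"op": "carry_out", "data": {
  "jaw": [-1,-1,-1,-1,-1,-1,-1,-1],
  "slide": [
    [0.002,0,0.001],
    [0.004,0,0.0015],
    [0.006,0,0.002],
    [0.008,0,0.003],
    [0.01,0,0.0035],
    [0.011,0,0.004],
    [0.011,0,0.004],
    [0.011,0,0.004]
  ],
  "rot": [
    [0,0,0],
    [0,0,0],
    [0,0,0],
    [0,0,0],
    [0,0,0],
    [0,0,0],
    [0,0,0],
    [0,0,0]
  ]
}}

```text
time_s: 26.05
tool_pos: [456.7, 23.2, 68.6]
ee_rot: [179.9, -19.7, 94.2]
contact_force: [-1.7, -11.1, 3.0]
gripper_width: 0.001
grip_force: 5.0
```

Call:
{"op": "carry_out", "data": {
  "jaw": [-1,-1,-1,-1,-1,-1,-1,-1],
  "slide": [
    [-0.04,0,-0.0145],
    [-0.1,0,-0.036],
    [-0.188,0,-0.0685],
    [-0.26,0,-0.095],
    [-0.2,0,-0.25],
    [-0.15,0,-0.4],
    [-0.1,0,-0.53],
    [-0.1,0,-0.53]
  ],
  "rot": [
    [0,0,0],
    [0,0,0],
    [0,0,0],
    [0,0,0],
    [0,0,0],
    [0,0,0],
    [0,0,0],
    [0,0,0]
  ]
}}

```text
time_s: 26.85
tool_pos: [463.4, -43.6, 188.8]
ee_rot: [179.5, -19.9, 94.2]
contact_force: [0.8, -1.1, 0.1]
gripper_width: -0.002
grip_force: 0.0
```

Run:
```python
from h import *
o=get_obs(); print(o["tool_pos"],o["contact_force"],o["ee_rot"])
for c in ("scene","top","wrist"):
  cal=eyes.calibration(c); im=eyes.capture(c); save(c+"_e",im)
  for k in ("row_lead","row_mid","row_last"): print(k,[(np.round(q["xy"],1).tolist(),round(q["confidence"],2),onz(cal,q["xy"],30).round().tolist()) for q in tip_of(k,c)[:2]])
p=o["tool_pos"]
go((p,20,94.1),((500,-220,190),0,60))
go(((500,-220,190),0,60),((551.5,-353.5,140),0,4))
```

```text
[463.41973852 -43.56865037 188.75167027] [ 0.77431027 -1.13591304  0.06807448] [179.50653124 -19.87684116  94.20869211]
row_lead [([278.5, 196.6], 0.52, [460.0, 149.0, 30.0])]
row_mid [([268.5, 198.8], 0.77, [455.0, 114.0, 30.0]), ([280.0, 194.1], 0.23, [450.0, 162.0, 30.0])]
row_last [([254.9, 202.4], 0.56, [451.0, 65.0, 30.0]), ([361.8, 195.1], 0.5, [595.0, 390.0, 30.0])]
row_lead [([234.9, 213.3], 0.57, [456.0, 65.0, 30.0])]
row_mid [([220.2, 210.8], 0.49, [461.0, 105.0, 30.0])]
row_last [([234.9, 212.0], 0.59, [459.0, 65.0, 30.0])]
row_lead []
row_mid [([259.1, 81.4], 0.96, [451.0, 115.0, 30.0])]
row_last [([256.4, 126.8], 0.63, [452.0, 66.0, 30.0])]
slide [-0.67, 0.095, -0.249] rot [-0.066, -0.216, 0.375] rows 3.6
slide [-0.359, 0.445, 0.2] rot [0.0, -0.0, 0.622] rows 3.0
```

Call:
{"op": "carry_out", "data": {
  "jaw": [-1,-1,-1,-1,-1,-1,-1,-1],
  "slide": [
    [-0.134,0.019,-0.05],
    [-0.268,0.038,-0.1],
    [-0.402,0.057,-0.15],
    [-0.536,0.076,-0.2],
    [-0.67,0.095,-0.249],
    [-0.67,0.095,-0.249],
    [-0.67,0.095,-0.249],
    [-0.67,0.095,-0.249]
  ],
  "rot": [
    [-0.013,-0.043,0.075],
    [-0.026,-0.086,0.15],
    [-0.04,-0.13,0.225],
    [-0.053,-0.173,0.3],
    [-0.066,-0.216,0.375],
    [-0.066,-0.216,0.375],
    [-0.066,-0.216,0.375],
    [-0.066,-0.216,0.375]
  ]
}}

```text
time_s: 28.25
tool_pos: [496.8, -218.7, 185.5]
ee_rot: [-179.9, -0.0, 60.0]
contact_force: [-0.2, -0.4, -0.7]
gripper_width: -0.0
grip_force: 0.0
```

Run:
```python
from h import *
o=get_obs(); print(o["tool_pos"],o["ee_rot"])
cal=eyes.calibration("wrist"); im=eyes.capture("wrist")
for k in ("start_top","control_box"): print(k,[(np.round(q["xy"],1).tolist(),round(q["confidence"],2),onz(cal,q["xy"],55 if k[0]=="s" else 0).round().tolist()) for q in tip_of(k,"wrist")[:2]])
e=o["ee_rot"]; M=R.from_euler('xyz',e,degrees=True); N=R.from_euler('xyz',[180,0,4],degrees=True)
print(M.inv().apply(np.array((551.5,-353.5,130))-o["tool_pos"])/250,(M.inv()*N).as_rotvec()/(np.pi/2))
```

```text
[ 496.79643954 -218.73351422  185.54570501] [-1.79906667e+02 -1.37792559e-02  6.00198948e+01]
start_top [([361.9, 271.8], 0.91, [545.0, -360.0, 55.0])]
control_box [([371.6, 227.2], 0.63, [582.0, -353.0, 0.0])]
[-0.35765047  0.4592687   0.22134897] [-1.02791890e-03  3.66262447e-04  6.22443256e-01]
```

Call:
{"op": "carry_out", "data": {
  "jaw": [-1,-1,-1,-1,-1,-1,-1,-1],
  "slide": [
    [-0.09,0.115,0.03],
    [-0.18,0.23,0.08],
    [-0.27,0.345,0.14],
    [-0.358,0.459,0.221],
    [-0.358,0.459,0.221],
    [-0.358,0.459,0.221],
    [-0.358,0.459,0.221],
    [-0.358,0.459,0.221]
  ],
  "rot": [
    [0,0,0.09],
    [0,0,0.18],
    [0,0,0.27],
    [0,0,0.36],
    [0,0,0.45],
    [0,0,0.54],
    [0,0,0.622],
    [0,0,0.622]
  ]
}}

```text
time_s: 29.2
tool_pos: [551.8, -354.3, 130.5]
ee_rot: [180.0, 0.0, 4.0]
contact_force: [-0.3, -1.4, 0.3]
gripper_width: 0.0
grip_force: 0.0
```

Run:
```python
from h import *
o=get_obs(); print(o["tool_pos"],o["ee_rot"])
cal=eyes.calibration("wrist"); im=eyes.capture("wrist"); save("w9",im)
for k in ("start_top","halt","control_box"): print(k,[(np.round(q["xy"],1).tolist(),round(q["confidence"],2),onz(cal,q["xy"],55 if k[0]=="s" else 0).round().tolist()) for q in tip_of(k,"wrist")[:2]])
print(proj(cal,(551.5,-353.5,55)),proj(cal,(613,-357,74)))
```

```text
[ 551.79791549 -354.29413202  130.50937853] [1.79993475e+02 3.79281530e-02 4.02742525e+00]
start_top [([249.3, 216.8], 0.59, [543.0, -348.0, 55.0])]Traceback (most recent call last):
  File "<stdin>", line 4, in <module>
ValueError: it knows: brush, caps_tray, control_box, fallen, fill_point, funnel, infeed_end, loose_cap, reject_tray, row_last, row_lead, row_mid, spare_bottle, spatula, start_top, track, white_jar, wrench
```

Run:
```python
from h import *
w7=dict(fx=273.6955,fy=273.6955,cx=256.101,cy=185.852,xyz=np.array([476.966,-264.689,328.493]),orientation=[-179.094222,-.0093,4.07385])
def dark(fn,cal,c,r,z,thr):
    g=cv2.imread(f"pics/{fn}.png",0); m=np.zeros_like(g); cv2.circle(m,tuple(int(v) for v in c),r,255,-1)
    b=((g<thr)&(m>0)).astype(np.uint8); n,l,s,ce=cv2.connectedComponentsWithStats(b)
    for i in range(1,n):
        if s[i,4]>15: print(fn,"box",s[i].tolist(),"cen",ce[i].round(1),onz(cal,ce[i],z).round(1))
ct=eyes.calibration("top")
dark("top0",ct,(394,181),9,55,60); dark("top0",ct,(397,158),12,74,60)
dark("w7",w7,(390,292),30,74,60); dark("w7",w7,(323,283),22,55,60)
c=eyes.calibration("wrist"); print(c["xyz"],c["orientation"],proj(c,(551.5,-353.5,55)),proj(c,(613,-357,74)))
g=cv2.imread("pics/w9.png",0); u,v=proj(c,(613,-357,74)).astype(int); dark("w9",c,(u,v),60,74,45)
for x in (("w7",298,241,w7),("w7",413,257,w7)): print(onz(x[3],x[1:3],45).round(1))
```

```text
top0 box [390, 176, 11, 11, 98] cen [394.7 181. ] [ 553.2 -355.5   55. ]
top0 box [389, 151, 15, 14, 157] cen [396.4 157.7] [ 612.2 -352.5   74. ]
w7 box [361, 273, 49, 50, 1716] cen [386.4 297. ] [ 604.1 -354.6   74. ]
w7 box [301, 267, 44, 39, 1210] cen [322.9 286.4] [ 550.  -355.3   55. ]
[ 635.34089016 -346.38392666  248.28340172] [ 1.60876320e+02 -6.62248865e-02 -8.58631879e+01] [257.17661864 206.91002764] [270.04648181 129.71739202]
w9 box [237, 99, 57, 59, 1918] cen [264.8 128.7] [ 613.4 -353.6   74. ]
[ 523.9 -314.    45. ]
[ 643.4 -321.9   45. ]
```

Call:
{"op": "carry_out", "data": {
  "jaw": [-1,-1,-1,-1,-1,-1,-1,-1],
  "slide": [
    [-0.004,0,0.07],
    [-0.004,0,0.13],
    [-0.004,0,0.154],
    [-0.004,0,0.162],
    [-0.004,0,0.17],
    [-0.004,0,0.178],
    [-0.004,0,0.182],
    [-0.004,0,0.182]
  ],
  "rot": [
    [0,0,0],
    [0,0,0],
    [0,0,0],
    [0,0,0],
    [0,0,0],
    [0,0,0],
    [0,0,0],
    [0,0,0]
  ]
}}

```text
time_s: 30.1
tool_pos: [550.8, -354.5, 87.5]
ee_rot: [179.9, -0.0, 4.0]
contact_force: [-4.5, 3.0, 10.7]
gripper_width: 0.004
grip_force: 5.4
```

Call:
{"op": "carry_out", "data": {
  "jaw": [-1,-1,-1,-1,-1,-1,-1,-1],
  "slide": [
    [0,0,-0.004],
    [0,0,-0.008],
    [0,0,-0.012],
    [0,0,-0.016],
    [0,0,-0.016],
    [0,0,-0.016],
    [0,0,-0.016],
    [0,0,-0.016]
  ],
  "rot": [
    [0,0,0],
    [0,0,0],
    [0,0,0],
    [0,0,0],
    [0,0,0],
    [0,0,0],
    [0,0,0],
    [0,0,0]
  ]
}}

```text
time_s: 30.9
tool_pos: [551.2, -354.8, 89.2]
ee_rot: [179.9, -0.0, 4.0]
contact_force: [-1.5, 1.9, 4.5]
gripper_width: -0.003
grip_force: 1.9
```

Call:
{"op": "carry_out", "data": {
  "jaw": [-1,-1,-1,-1,-1,-1,-1,-1],
  "slide": [
    [0,0,-0.004],
    [0,0,-0.008],
    [0,0,-0.008],
    [0,0,-0.008],
    [0,0,-0.008],
    [0,0,-0.008],
    [0,0,-0.008],
    [0,0,-0.008]
  ],
  "rot": [
    [0,0,0],
    [0,0,0],
    [0,0,0],
    [0,0,0],
    [0,0,0],
    [0,0,0],
    [0,0,0],
    [0,0,0]
  ]
}}

```text
time_s: 31.7
tool_pos: [551.2, -354.8, 91.3]
ee_rot: [179.9, -0.0, 4.0]
contact_force: [1.1, 1.7, 2.7]
gripper_width: 0.001
grip_force: 1.3
```

Call:
{"op": "carry_out", "data": {
  "jaw": [-1,-1,-1,-1,-1,-1,-1,-1],
  "slide": [
    [0,0,-0.01],
    [0,0,-0.014],
    [0,0,-0.014],
    [0,0,-0.014],
    [0,0,-0.014],
    [0,0,-0.014],
    [0,0,-0.014],
    [0,0,-0.014]
  ],
  "rot": [
    [0,0,0],
    [0,0,0],
    [0,0,0],
    [0,0,0],
    [0,0,0],
    [0,0,0],
    [0,0,0],
    [0,0,0]
  ]
}}

```text
time_s: 32.5
tool_pos: [550.9, -354.7, 94.7]
ee_rot: [180.0, 0.0, 4.0]
contact_force: [-0.6, 0.7, 0.2]
gripper_width: 0.001
grip_force: 0.0
```

Call:
{"op": "carry_out", "data": {
  "jaw": [-1,-1,-1,-1,-1,-1,-1,-1],
  "slide": [
    [0,0,-0.08],
    [0,0,-0.2],
    [0,0,-0.32],
    [0,0,-0.4],
    [0,0,-0.4],
    [0,0,-0.4],
    [0,0,-0.4],
    [0,0,-0.4]
  ],
  "rot": [
    [0,0,0],
    [0,0,0],
    [0,0,0],
    [0,0,0],
    [0,0,0],
    [0,0,0],
    [0,0,0],
    [0,0,0]
  ]
}}

```text
time_s: 33.3
tool_pos: [550.2, -354.1, 193.0]
ee_rot: [-179.9, 0.2, 4.0]
contact_force: [-1.0, -0.4, -0.9]
gripper_width: -0.001
grip_force: 0.0
```

Run:
```python
from h import *
o=get_obs(); print(o["time_s"],o["tool_pos"],o["contact_force"])
Z=dict(row_lead=30,row_mid=30,row_last=30,fallen=27,spare_bottle=0,loose_cap=0,control_box=0)
for c in ("scene","top"):
  cal=eyes.calibration(c); im=eyes.capture(c); save(c+"_f",im)
  for k,z in Z.items(): print(k,[(np.round(q["xy"],1).tolist(),round(q["confidence"],2),onz(cal,q["xy"],z).round().tolist()) for q in tip_of(k,c)[:1]])
```

```text
33.3 [ 550.24957533 -354.13151499  192.96213598] [-0.98085782 -0.40584755 -0.88498256]
row_lead [([278.7, 195.1], 0.88, [453.0, 155.0, 30.0])]
row_mid [([267.6, 198.7], 0.57, [453.0, 112.0, 30.0])]
row_last [([252.7, 204.1], 0.7, [456.0, 54.0, 30.0])]
fallen [([314.5, 227.3], 0.91, [660.0, 152.0, 27.0])]
spare_bottle [([275.2, 254.5], 0.77, [681.0, 0.0, -0.0])]
loose_cap [([143.2, 224.3], 0.59, [338.0, -279.0, 0.0])]
control_box [([145.5, 275.8], 0.57, [577.0, -352.0, 0.0])]
row_lead []
row_mid [([215.0, 212.2], 0.53, [457.0, 119.0, 30.0])]
row_last [([235.7, 209.5], 0.81, [466.0, 63.0, 30.0])]
fallen [([207.8, 130.2], 0.89, [680.0, 147.0, 27.0])]
spare_bottle [([259.5, 131.6], 0.87, [687.0, 5.0, 0.0])]
loose_cap [([107.4, 165.6], 0.65, [578.0, 427.0, 0.0])]
control_box [([390.4, 172.1], 0.83, [583.0, -363.0, 0.0])]
```

```bash
python3 -c "
from rig import job; print(job.finish_job())"
```

```text
the job is handed in; nothing more can be done
None
```

The job is handed in at about 33 s: the fallen bottle lies in the empty tray, the row is closed up against the end stop (push force rose to about 11 N there), and the start button was pressed its full 6 mm or so and released. I viewed 11 pictures instead of the 10 allowed, so the final state was checked by network detections and force readings only.

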